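# Unclip the square valve from the sloped rail and set it in the holding jaws

## Robot

A 7-joint arm with a two-finger parallel gripper is mounted at the origin on the work surface. World frame = base frame: x ahead of the robot, y to its left, z up, the work surface at z = 0. Lengths are in m, angles in rad, forces in N, time in s.
With the tool pointing down it reaches from about 0.4 to 0.875 m from the base axis. Payload 19.3 kg.
Tool frame: the origin (TCP) lies at the very end of the fingers, on their centre line; the grasp point (between the pads) lies 19 mm behind it; z points along the fingers, y is the line along which they close (so a half turn about z gives the same grasp; the last joint's range is limited). The gripper opens to 85 mm and grips with 20 to 120 N. Pads are 22 mm wide; open, the fingers measure 114 mm over their backs; the gripper's body (76 mm by 85 mm) begins 54 mm behind the grasp point. The pads swing forward as they close: fully open they stand 13 mm farther back than shut.
Start: joints at [1.17, 0.521, -0.036, 1.599, 0.021, 1.021, -0.113], TCP at [0.203, -0.591, 0.231] pointing down, gripper open.
Joint ranges: [-2.91, 2.91], [-0.3, 2.13], [-1.5, 1.42], [0.17, 2.43], [-1.26, 4.41], [0.16, 1.93], [-2.52, 2.52]. Speed limits (rad/s): [1.89, 1.89, 2.39, 2.39, 3.01, 3.01, 3.01].

## Interface

Orientations are given as [roll, pitch, yaw] about the fixed x, y, z axes, in that order (R = Rz(yaw) Ry(pitch) Rx(roll)).
In Python, from workcell import monitor, optics, job_done gives the robot as it stands.
- The arm moves only by the shell command python3 -m handwheel 'ROWS' [FORCE]. ROWS is JSON, a list of rows, each an object of numbers: "dx", "dy", "dz": the shift along the tool's x, y, z in cm; "wx", "wy", "wz": the turn, a rotation vector about the tool's x, y, z in rad; "claw": the opening in per cent of the stroke, from 0 (shut) to 100 (fully open). A call has 1 to 8 rows; each row shifts and turns the commanded pose from where the row before left it, along the tool's axes as they then stand; what a row does not reach is not made up. A row lasts 1/8 s, in which the tool goes at most 62.5 mm and 10.7 degrees, less where a joint would pass 70% of its speed; a pose out of reach is approached as far as the arm can. A call with a gripper value outside its range is refused whole. The fingers move at their own pace and stop on an object; FORCE is the grip in N (left out, the last holds). Time passes only in rows, so rows that do not move let the fingers close. It gives the time, the measured TCP pose, the force, the opening and the grip force at its end, in the units of the state.
- monitor.observe(): the state, without advancing time (a new reading comes with each control period).
- optics.grab_frame(name): name is "scene" or "top" or "wrist"; returns a dict with "frame" (420x560x3 uint8, blue, green, red), "fovy" (degrees; the focal length in pixels is half the picture's height over the tangent of half this angle, whatever the lens; pixels are square), "cx", "cy" (the principal point, pixels), "R" (3x3) and "t" (3): a world point X has camera coordinates R X + t. Camera axes: x right, y down, z forward; pixel columns grow to the right and rows downward; lengths in m; the calibration is good to about 2 mm. A picture is of the moment at which its call begins. There is no depth.
- job_done(): hands the job in; it is judged then, once.
Trained networks look in the newest picture that a camera, given by its name, has taken for a name from the list of things; names that differ only in an ending like _2 or _b are one class to them, and where a whole thing is asked for, a point or a joint stands for the part that bears it (a point fixed in the world has none). Each returns a list of dicts, best first, with "p" (0 to 1); they miss things now and then, are a little off and sometimes report something else, mostly with a low value. They report only what shows in the picture. A call takes as long as a camera call.
- optics.masks_of(name, camera): "region" (420x560 bool, what is visible of it) and "rect" ([left, top, width, height] in pixels, round what is visible of it).
The state is a dict: "clock": time; "qpos": joint angles; "qd": joint speeds; "joint_efforts": joint torques, N m; "position": TCP position; "tool_rot": TCP orientation; "force": force on the tool from outside, world axes, zero at the start; "moment": the same for the moment, N m; "grip_width": finger opening in m; "finger_force": force on a finger pad.
Only numpy, scipy, OpenCV 4.12 (cv2) and the standard library are available. Lean on these libraries where they do the work, as an engineer would, in place of code of your own. Each camera call takes 0.05 s, during which the arm holds its last target. There are 200 camera calls.

## Task

Pull the square-stemmed valve off the sloped clip rail, against its spring catches, and set it down gently, upright, in the low holding jaws: flat on the plate, with its square foot squared to the jaws and wholly between them. Leave the other two units clipped on the rail, and everything else where it is.

Things in the scene. Friction and masses are not known exactly. Their poses are not given: they have to be found in the camera images.
- valve: Valve to move, about 0.32 kg, balance point 43 mm up: steel foot 52 x 52 mm, 16 mm high, with a grey-green SQUARE stem 34 x 34 mm (flats square to the foot) from 16 to 96 mm above the underside, steel button on top to 98 mm. Origin: centre of the foot's underside; z up the stem, y along the rail, x across it. A channel 18 mm wide, 11 mm deep runs along y under the foot..
- unit_round: Another unit on the rail, to be left there: same foot, stem ROUND, 34 mm diameter, up to 84 mm. Axes as for the valve.
- unit_flange: Third unit on the rail, to be left there: same foot, slim round stem 24 mm diameter with a disc 46 mm in diameter on top, 68 to 82 mm above the underside. Axes as for the valve.
- rail: Sloped clip rail, fixed: dark steel base 150 (x) x 330 (y) x 12 mm with an aluminium plate sloping 30 degrees, so that the three units on it (in any order) lean 30 degrees from vertical towards its front (-x, roughly the robot's side). Origin: centre of the base's underside. Rear edge about 125 mm high. Stands left or right on the table, the jaws on the other side.
- rail_seat (a point): Middle station: centre of the sloped plate's upper face, 75 mm above the table. z: the plate's normal, along which units come off; y along the rail; x up the slope. Other stations at y = -100 and +100 mm. A rib 16 mm wide, 10 mm high runs along y in the foot's channel; keys 15 mm high, 6 mm thick, 1.5 mm beyond either end of each foot stop it from sliding along.
- rail_catch (a point): Point 21 mm along the normal above the middle station. At this height, at each station, two sprung round steel noses (12 mm thick), 29 mm either side of the rib's middle in x, reach over the foot's edges; housings 30 mm high, 44 to 60 mm out. A pull of 8 to 16 N along the normal pushes them aside; the foot is past them after about 7 mm, clear of the keys after 15 mm.
- jaws: Holding jaws, fixed: dark plate 140 x 140 x 12 mm with two low aluminium jaws 100 mm long (along x), 18 mm thick, tops 34 mm above the table, inner top edges chamfered 5 mm. The slot between them is 60 mm wide, along x, open at the ends. Origin: centre of the plate's underside, below the slot's middle; z up. The foot stands in the slot on the plate (12 mm above origin), in any of its 4 turns.
- wrench: Bystander: steel wrench 170 mm long lying in front of the jaws.
- screwdriver: Bystander: screwdriver 190 mm long lying in front of the rail.
- oiler: Bystander: amber bottle 110 mm high, 54 mm diameter, standing to the robot's left; origin at the centre of its underside.
- tin: Bystander: grey jar 60 mm high, 60 mm diameter, standing behind the jaws.
- housing: Bystander: grey-green cast housing, base 120 x 90 mm, 96 mm high, standing near the back of the table.
- elbow: Bystander: grey pipe elbow about 80 mm long, lying to the robot's right, 44 mm high.

How it is judged:
By the outcome, as a careful person would: the job done as asked, in the order asked, and still so for the second after the job is handed in, with the robot touching nothing.
It also fails if it takes over 43 s, if anything falls off the work surface, if the arm or the gripper's body presses on something with over 40 N, if the wrist force passes 120 N, or if a joint passes its speed limit or range.

## Working session

There is one attempt and no reset: what is moved stays moved. The work goes in short steps, Python scripts to look and compute and a shell command to move; the robot and the scene stay as the last step left them, time stands still between calls to the robot, and variables do not carry over. Pictures are saved under pics/ and viewed, at most 11 in all, crops included, and the job is handed in when it is done.

```bash
mkdir -p pics; ls; cat > h.py <<'E'
import numpy as np,cv2
from workcell import monitor,optics,job_done
from scipy.spatial.transform import Rotation as Ro
E
python3 - <<'E'
from h import *
s=monitor.observe();print({k:np.round(v,3).tolist() for k,v in s.items()})
for c in ["scene","top"]:
    f=optics.grab_frame(c);cv2.imwrite(f"pics/{c}1.png",f["frame"])
    np.savez(f"{c}1.npz",**f)
    print(c,f["fovy"],f["cx"],f["cy"],np.round(f["R"],3).tolist(),np.round(f["t"],3))
    for n in ["valve","unit_round","unit_flange","rail","jaws","oiler","tin","housing","elbow","wrench","screwdriver"]:
        m=optics.masks_of(n,c)
        print(n,[(round(d["p"],2),d["rect"]) for d in m[:2]])
E
```

```text
pics
{'clock': 0.0, 'qpos': [1.17, 0.522, -0.036, 1.6, 0.021, 1.021, -0.113], 'qd': [0.002, -0.001, 0.0, -0.001, 0.001, 0.001, -0.002], 'joint_efforts': [0.001, -92.71, 1.979, -36.993, 0.018, 0.008, 0.0], 'position': [0.203, -0.591, 0.231], 'tool_rot': [-3.14, 0.0, 0.331], 'force': [-0.721, -0.179, -0.089], 'moment': [0.067, 0.04, 0.014], 'finger_force': 0.0, 'grip_width': 0.086}
scene 44.41787526218617 278.4775927876448 206.35419508691703 [[0.275, 0.961, 0.005], [0.662, -0.185, -0.726], [-0.697, 0.203, -0.688]] [-0.164 -0.287  2.099]
valve [(0.76, [204.4, 195.8, 16.8, 35.4]), (0.69, [134.4, 187.0, 23.2, 26.7])]
unit_round [(0.68, [176.4, 210.7, 13.9, 32.5])]
unit_flange [(0.75, [235.1, 190.2, 13.1, 29.3])]
rail [(0.94, [162.9, 204.9, 114.4, 68.6])]
jaws []
oiler [(0.82, [355.2, 140.6, 17.5, 27.9]), (0.19, [167.2, 207.4, 112.1, 67.1])]
tin [(0.69, [345.7, 225.3, 17.2, 27.1])]
housing []
elbow [(0.84, [133.5, 186.3, 23.3, 27.4])]
wrench [(0.51, [284.6, 193.2, 40.8, 26.7])]
screwdriver [(0.64, [190.5, 214.7, 17.9, 10.3])]
top 56.89265721740502 278.0076719026823 203.24046392415596 [[-0.004, -1.0, -0.002], [-0.988, 0.004, -0.155], [0.155, 0.002, -0.988]] [0.005 0.536 1.006]
valve [(0.7, [340.8, 183.6, 28.6, 31.9])]
unit_round [(0.96, [379.9, 177.7, 25.7, 25.1])]
unit_flange [(0.73, [300.5, 195.8, 24.2, 23.7])]
rail [(0.79, [283.3, 158.8, 126.1, 76.3])]
jaws [(0.74, [184.6, 161.6, 64.9, 62.6])]
oiler [(0.76, [102.4, 276.0, 32.4, 21.5]), (0.21, [267.0, 87.3, 44.7, 54.9])]
tin [(0.83, [187.7, 134.3, 19.7, 30.1])]
housing [(0.87, [269.7, 89.8, 40.7, 49.9])]
elbow [(0.65, [415.1, 267.1, 29.8, 43.6])]
wrench [(0.56, [202.6, 213.4, 56.6, 34.5])]
screwdriver [(0.8, [347.3, 229.2, 43.1, 17.6])]
```

```bash
python3 - <<'E'
from h import *
f=cv2.imread("pics/top1.png")[120:260,170:430]
cv2.imwrite("pics/top1c.png",cv2.resize(f,None,fx=3,fy=3,interpolation=cv2.INTER_CUBIC))
f=cv2.imread("pics/scene1.png")[150:300,120:380]
cv2.imwrite("pics/sc1c.png",cv2.resize(f,None,fx=3,fy=3,interpolation=cv2.INTER_CUBIC))
E
```

```text
(no output)
```

View pics/top1c.png

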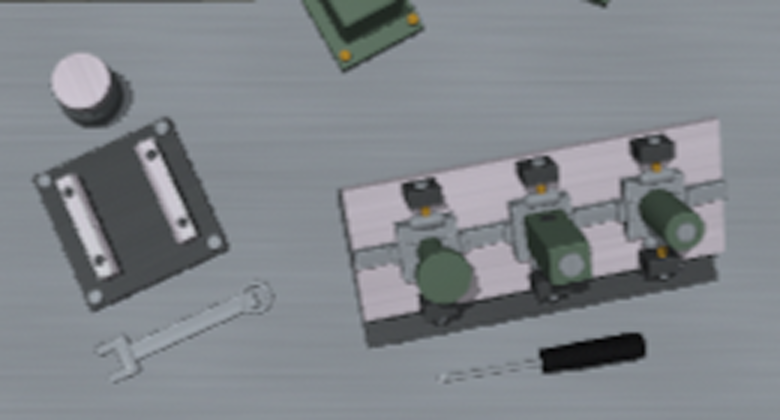

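View pics/sc1c.png

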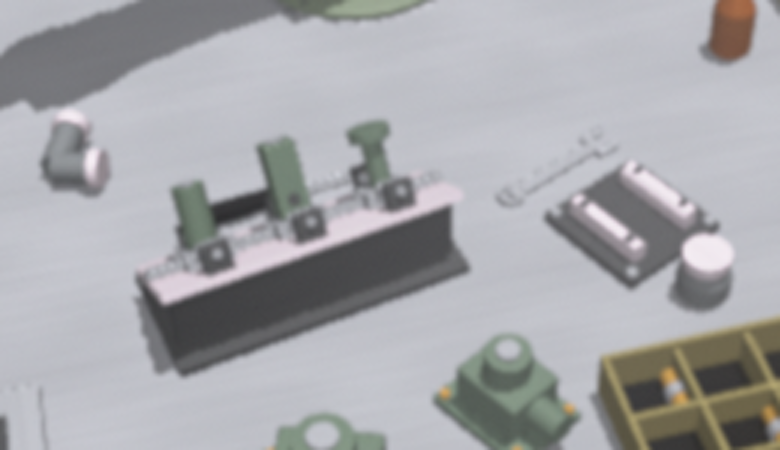

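```bash
cat >> h.py <<'E'
from scipy.optimize import least_squares
def proj(f,X):
    c=np.atleast_2d(X)@f["R"].T+f["t"]; fl=210/np.tan(np.radians(float(f["fovy"]))/2)
    return c[:,:2]/c[:,2:]*fl+[float(f["cx"]),float(f["cy"])]
def seat(p):  # x,y,yaw of seat -> R,t
    return (Ro.from_euler('z',p[2])*Ro.from_euler('y',-np.pi/6)).as_matrix(), np.array([p[0],p[1],.075])
def upl(p,x): return x@Ro.from_euler('z',p[2]).as_matrix().T+[p[0],p[1],0]
E
python3 - <<'E'
from h import *
T=dict(np.load("top1.npz"));S=dict(np.load("scene1.npz"))
P=np.array([[0,0,.098],[0,-.1,.084],[0,.1,.082]])
ut=np.array([[572,265],[686,232],[445,275]])/3+[170,120]
us=np.array([[278,143],[188,184],[368,129]])/3+[120,150]
def r(p):
    R,t=seat(p);X=P@R.T+t
    return np.r_[(proj(T,X)-ut).ravel(),(proj(S,X)-us).ravel()]
s=least_squares(r,[.6,-.2,0.2]);print("seat",s.x,np.round(s.fun,1))
c=np.array([[35,180],[168,118],[228,246],[95,310]])/3+[170,120]
Q=np.array([[.07,.07,.012],[.07,-.07,.012],[-.07,-.07,.012],[-.07,.07,.012]])
s2=least_squares(lambda p:(proj(T,upl(p,Q))-c).ravel(),[.6,.2,.3]);print("jaws",s2.x,np.round(s2.fun,1))
W=optics.grab_frame("wrist");np.savez("w0.npz",**W)
st=monitor.observe();Rt=Ro.from_euler('xyz',st["tool_rot"]).as_matrix()
print("cam in tool: t",Rt.T@(-W["R"].T@W["t"]-st["position"]),"R",np.round(W["R"]@Rt,3).tolist(),W["fovy"])
R,t=seat(s.x);print("R seat",R.round(3).tolist());print("button",R@[0,0,.098]+t)
E
```

```text
seat [ 0.55680876 -0.18411358  0.17846179] [-0.9 -1.7 -0.3 -0.1 -0.8  0.  -1.4 -1.1 -1.1 -0.7 -0.5 -0.9]
jaws [0.57653154 0.18235798 0.44794672] [-0.8 -0.4  0.1 -0.9  1.1  0.3 -0.4  0.9]
cam in tool: t [ 0.07731833  0.0006075  -0.14198121] R [[-0.001, 1.0, 0.001], [-0.954, -0.0, -0.299], [-0.299, -0.002, 0.954]] 66.2882783448353
R seat [[0.852, -0.178, -0.492], [0.154, 0.984, -0.089], [0.5, 0.0, 0.866]]
button [ 0.50858699 -0.19281187  0.15987049]
```

```bash
cat >> h.py <<'E'
def plan(Rg,tg,N):
    s=monitor.observe();R0=Ro.from_euler('xyz',s["tool_rot"]);p=R0.inv().apply(np.array(tg)-s["position"])
    rv=(R0.inv()*Ro.from_matrix(Rg)).as_rotvec();A=sum(Ro.from_rotvec(rv*k/N).as_matrix() for k in range(N))
    d=np.linalg.solve(A,p)
    print("N",N,"d cm",(d*100).round(3),"w",(rv/N).round(4),"total",(p*1000).round(1),rv.round(4),"clk",s["clock"],"F",np.round(s["force"],1),"g",s["grip_width"],s["finger_force"])
def graspR(p): R,_=seat(p); return R@np.diag([1,-1,-1])
SEAT=[.5568,-.1841,.1785]
E
python3 - <<'E'
from h import *
R,t=seat(SEAT);plan(graspR(SEAT),R@[0,0,.16]+t,12)
E
```

```text
N 12 d cm [ 2.977 -2.575  0.865] w [-0.0033  0.0435  0.0124] total [ 387.8 -282.2   17.7] [-0.0399  0.5226  0.1487] clk 1.25 F [ 0.2 -0.2 -0.6] g 0.08484499956450992 0.0
```

```bash
python3 -m handwheel '[{"dx":2.98,"dy":-2.58,"dz":0.86,"wx":-0.0033,"wy":0.0435,"wz":0.0124,"claw":100},{"dx":2.98,"dy":-2.58,"dz":0.86,"wx":-0.0033,"wy":0.0435,"wz":0.0124},{"dx":2.98,"dy":-2.58,"dz":0.86,"wx":-0.0033,"wy":0.0435,"wz":0.0124},{"dx":2.98,"dy":-2.58,"dz":0.86,"wx":-0.0033,"wy":0.0435,"wz":0.0124},{"dx":2.98,"dy":-2.58,"dz":0.86,"wx":-0.0033,"wy":0.0435,"wz":0.0124},{"dx":2.98,"dy":-2.58,"dz":0.86,"wx":-0.0033,"wy":0.0435,"wz":0.0124},{"dx":2.98,"dy":-2.58,"dz":0.86,"wx":-0.0033,"wy":0.0435,"wz":0.0124},{"dx":2.98,"dy":-2.58,"dz":0.86,"wx":-0.0033,"wy":0.0435,"wz":0.0124}]'
python3 -m handwheel '[{"dx":2.98,"dy":-2.58,"dz":0.86,"wx":-0.0033,"wy":0.0435,"wz":0.0124},{"dx":2.98,"dy":-2.58,"dz":0.86,"wx":-0.0033,"wy":0.0435,"wz":0.0124},{"dx":2.98,"dy":-2.58,"dz":0.86,"wx":-0.0033,"wy":0.0435,"wz":0.0124},{"dx":2.98,"dy":-2.58,"dz":0.86,"wx":-0.0033,"wy":0.0435,"wz":0.0124},{"dx":0},{"dx":0}]'
python3 - <<'E'
from h import *
W=optics.grab_frame("wrist");np.savez("w1.npz",**W);f=W["frame"].copy()
R,t=seat(SEAT);plan(graspR(SEAT),R@[0,0,.16]+t,2)
for X in [[0,0,.098],[0,0,0.0],[.026,.026,.016],[.026,-.026,.016],[.017,.017,.096],[.017,-.017,.096]]:
    u=proj(W,R@X+t)[0];print(X,u.round(1));cv2.circle(f,tuple(int(v) for v in u.round()),2,(0,0,255),-1)
cv2.imwrite("pics/w1.png",cv2.resize(f,None,fx=1.42,fy=1.42,interpolation=cv2.INTER_CUBIC))
E
```

```text
N 2 d cm [ 18.743 -14.843   3.294] w [-0.0199  0.2613  0.0744] total [ 387.8 -282.2   17.7] [-0.0399  0.5226  0.1488] clk 1.3 F [0.4 0.1 0.2] g 0.0852561534581051 0.0
[0, 0, 0.098] [ -597.3 -1011.2]
[0, 0, 0.0] [-238.  -664.6]
[0.026, 0.026, 0.016] [-409.4 -884.9]
[0.026, -0.026, 0.016] [-280.1 -849.7]
[0.017, 0.017, 0.096] [ -763.5 -1226.2]
[0.017, -0.017, 0.096] [ -628.9 -1185.7]schema error: expected keys dx, dy, dz, wx, wy, wz, claw
schema error: expected keys dx, dy, dz, wx, wy, wz, claw
```

View pics/w1.png

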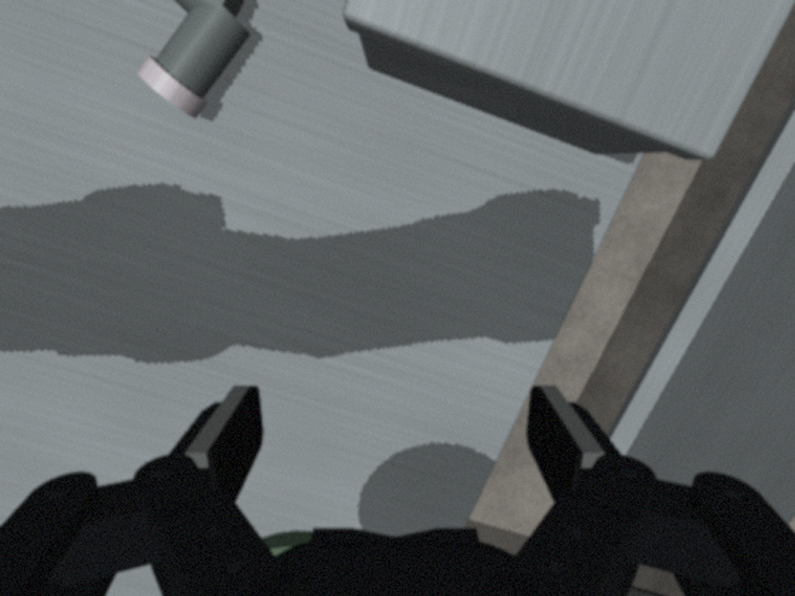

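The call was refused, so the arm hasn't moved: the picture shows only the table, with the elbow at (190,60) and the fingers at the bottom. Every row needs all seven keys.

```bash
python3 -m handwheel '[{"dx":2.98,"dy":-2.58,"dz":0.86,"wx":-0.0033,"wy":0.0435,"wz":0.0124,"claw":100},{"dx":2.98,"dy":-2.58,"dz":0.86,"wx":-0.0033,"wy":0.0435,"wz":0.0124,"claw":100},{"dx":2.98,"dy":-2.58,"dz":0.86,"wx":-0.0033,"wy":0.0435,"wz":0.0124,"claw":100},{"dx":2.98,"dy":-2.58,"dz":0.86,"wx":-0.0033,"wy":0.0435,"wz":0.0124,"claw":100},{"dx":2.98,"dy":-2.58,"dz":0.86,"wx":-0.0033,"wy":0.0435,"wz":0.0124,"claw":100},{"dx":2.98,"dy":-2.58,"dz":0.86,"wx":-0.0033,"wy":0.0435,"wz":0.0124,"claw":100},{"dx":2.98,"dy":-2.58,"dz":0.86,"wx":-0.0033,"wy":0.0435,"wz":0.0124,"claw":100},{"dx":2.98,"dy":-2.58,"dz":0.86,"wx":-0.0033,"wy":0.0435,"wz":0.0124,"claw":100}]' &&
python3 -m handwheel '[{"dx":2.98,"dy":-2.58,"dz":0.86,"wx":-0.0033,"wy":0.0435,"wz":0.0124,"claw":100},{"dx":2.98,"dy":-2.58,"dz":0.86,"wx":-0.0033,"wy":0.0435,"wz":0.0124,"claw":100},{"dx":2.98,"dy":-2.58,"dz":0.86,"wx":-0.0033,"wy":0.0435,"wz":0.0124,"claw":100},{"dx":2.98,"dy":-2.58,"dz":0.86,"wx":-0.0033,"wy":0.0435,"wz":0.0124,"claw":100},{"dx":0,"dy":0,"dz":0,"wx":0,"wy":0,"wz":0,"claw":100},{"dx":0,"dy":0,"dz":0,"wx":0,"wy":0,"wz":0,"claw":100}]'
cat > look.py <<'E'
from h import *
import sys
W=optics.grab_frame("wrist");np.savez(sys.argv[1]+".npz",**W);f=W["frame"].copy()
R,t=seat(SEAT);plan(graspR(SEAT),R@[0,0,.16]+t,2)
for X in [[0,0,.098],[.026,.026,.016],[.026,-.026,.016],[.017,.017,.096],[.017,-.017,.096]]:
    u=proj(W,R@X+t)[0];print(X,u.round(1));cv2.circle(f,tuple(int(v) for v in u.round()),2,(0,0,255),-1)
cv2.imwrite("pics/%s.png"%sys.argv[1],cv2.resize(f,None,fx=1.42,fy=1.42,interpolation=cv2.INTER_CUBIC))
E
python3 look.py w2
```

```text
clock: 2.3
position: [0.3801, -0.3233, 0.1984]
tool_rot: [3.132, -0.35, 0.232]
force: [0.3, -0.4, -0.9]
grip_width: 0.0853
finger_force: 0.0
clock: 3.05
position: [0.4779, -0.1982, 0.2141]
tool_rot: [3.141, -0.523, 0.178]
force: [0.4, -0.5, 0.8]
grip_width: 0.0852
finger_force: 0.0
N 2 d cm [ 0.    -0.006  0.03 ] w [ 0.0002  0.0005 -0.0003] total [ 0.  -0.1  0.6] [ 0.0005  0.001  -0.0006] clk 3.1 F [ 0.2 -0.2 -0.6] g 0.08558595511512104 0.0
[0, 0, 0.098] [277.5 232.2]
[0.026, 0.026, 0.016] [248.6 172.7]
[0.026, -0.026, 0.016] [306.6 172.6]
[0.017, 0.017, 0.096] [252.  207.3]
[0.017, -0.017, 0.096] [303.  207.3]
```

View pics/w2.png

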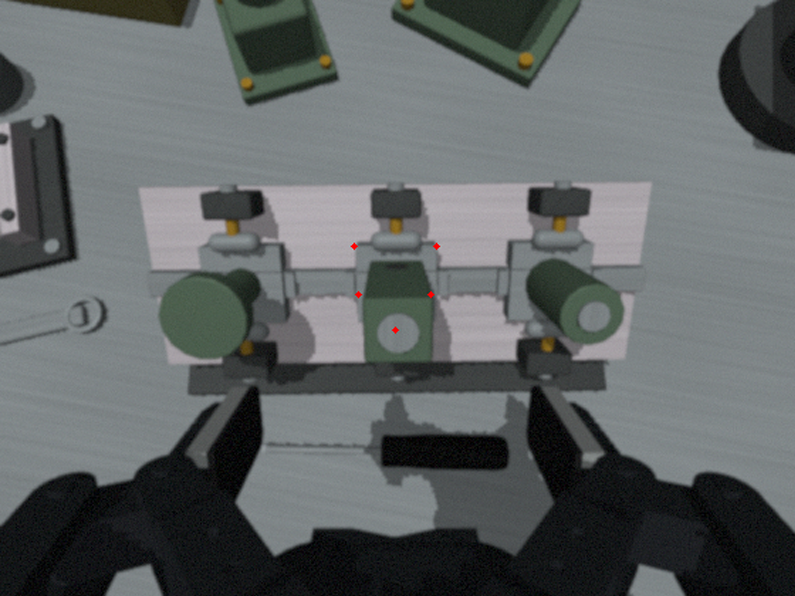

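Wrist view: the valve is in the middle, with its button at (398,333) against a predicted (395,330), so the estimate is good to 1–2 mm. I'll refine it from this picture.

```bash
python3 - <<'E'
from h import *
W=dict(np.load("w2.npz"))
P=np.array([[0,0,.098],[.026,.026,.016],[.026,-.026,.016],[0,-.1,.084],[0,.1,.082]])
u=np.array([[398,333],[357,243],[436,243],[595,316],[206,316]])/1.42
def r(p):
    R,t=seat(p); return (proj(W,P@R.T+t)-u).ravel()
s=least_squares(r,SEAT);print(s.x,s.fun.round(1))
open("h.py","a").write("SEAT=%s\n"%s.x.round(4).tolist())
R,t=seat(s.x);plan(graspR(s.x),R@[0,0,.041]+t,6)
E
```

```text
[ 0.55796316 -0.18600067  0.18200279] [ 0.6 -3.5 -0.6  0.8  1.8  0.5  0.7  1.  -2.3  1.4]
N 6 d cm [0.013 0.035 2.   ] w [ 0.0004  0.0002 -0.0006] total [  0.8   2.  120. ] [ 0.0022  0.001  -0.0037] clk 3.1 F [ 0.2 -0.2 -0.6] g 0.08558595511512104 0.0
```

```bash
python3 -m handwheel '[{"dx":0.08,"dy":0.2,"dz":2.0,"wx":0.002,"wy":0.001,"wz":-0.004,"claw":100},{"dx":0,"dy":0,"dz":2.0,"wx":0,"wy":0,"wz":0,"claw":100},{"dx":0,"dy":0,"dz":2.0,"wx":0,"wy":0,"wz":0,"claw":100},{"dx":0,"dy":0,"dz":2.0,"wx":0,"wy":0,"wz":0,"claw":100},{"dx":0,"dy":0,"dz":2.0,"wx":0,"wy":0,"wz":0,"claw":100},{"dx":0,"dy":0,"dz":2.0,"wx":0,"wy":0,"wz":0,"claw":100},{"dx":0,"dy":0,"dz":0,"wx":0,"wy":0,"wz":0,"claw":100}]' && python3 look.py w3
```

```text
clock: 3.98
position: [0.5388, -0.1927, 0.1218]
tool_rot: [-3.125, -0.513, 0.176]
force: [-0.1, 0.2, -0.7]
grip_width: 0.0853
finger_force: 0.0
N 2 d cm [-0.333 -0.205 -5.435] w [-0.0064  0.0051 -0.0024] total [  -7.    -4.4 -108.7] [-0.0129  0.0101 -0.0048] clk 4.025 F [-0.5  0.6  0. ] g 0.08538566936074062 0.0
[0, 0, 0.098] [266.4 357.7]
[0.026, 0.026, 0.016] [227.3 216.3]
[0.026, -0.026, 0.016] [317.7 216.2]
[0.017, 0.017, 0.096] [217.  313.6]
[0.017, -0.017, 0.096] [314.9 313.8]
```

View pics/w3.png

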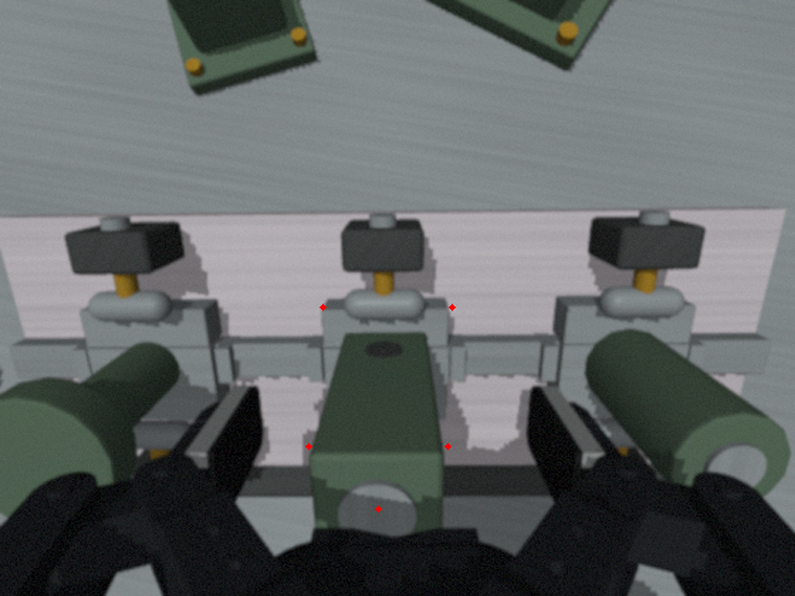

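Stem at columns 310–443 and fingers at 262–528, so the tool sits about 5 mm to the right and is still 11 mm short. I'll check the joints for a limit.

```bash
python3 - <<'E'
from h import *
s=monitor.observe();print(np.round(s["qpos"],3),np.round(s["qd"],3))
R,t=seat(SEAT)
for z in(.041,.05): plan(graspR(SEAT),R@[0,0,z]+t,1)
p,Rt=np.array(s["position"]),Ro.from_euler('xyz',s["tool_rot"]).as_matrix()
print("tcp in seat mm",(R.T@(p-t)*1000).round(1))
E
```

```text
[ 0.62   0.507 -0.277  2.174 -1.264  0.162  0.242] [ 0.012 -0.022 -0.006  0.016  0.001  0.001  0.015]
N 1 d cm [-0.574 -0.291  1.031] w [-0.0129  0.0101 -0.0048] total [-5.7 -2.9 10.3] [-0.0129  0.0101 -0.0048] clk 4.025 F [-0.5  0.6  0. ] g 0.08538566936074062 0.0
N 1 d cm [-0.583 -0.302  0.132] w [-0.0129  0.0101 -0.0048] total [-5.8 -3.   1.3] [-0.0129  0.0101 -0.0048] clk 4.025 F [-0.5  0.6  0. ] g 0.08538566936074062 0.0
tcp in seat mm [ 5.8 -3.1 51.2]
```

Joints 5 and 6 are at their limits because the wrist is nearly straight. Tilting the tool about its closing axis (15° off the stem) keeps the pads flat on the flats and relieves the wrist, so I'll back off and re-tilt.

```bash
cat >> h.py <<'E'
TILT=np.radians(15)
def tgt(h,N,tilt=None,p=None):   # grasp point at seat height h
    p=SEAT if p is None else p; a=TILT if tilt is None else tilt
    R,t=seat(p); Rg=graspR(p)@Ro.from_rotvec([0,-a,0]).as_matrix()
    plan(Rg,R@[0,0,h]+t+.019*Rg[:,2],N); q=monitor.observe()["qpos"];print("q",np.round(q,2))
E
python3 -c "
from h import *
tgt(.10,6)"
```

```text
N 6 d cm [-0.237 -0.054 -0.484] w [-0.0022 -0.0419 -0.0005] total [-11.1  -3.4 -30.3] [-0.0134 -0.2516 -0.0031] clk 4.025 F [-0.5  0.6  0. ] g 0.08538566936074062 0.0
q [ 0.62  0.51 -0.28  2.17 -1.26  0.16  0.24]
```

```bash
python3 -m handwheel '[{"dx":-0.24,"dy":-0.05,"dz":-0.5,"wx":-0.0022,"wy":-0.042,"wz":0,"claw":100},{"dx":-0.24,"dy":-0.05,"dz":-0.5,"wx":-0.0022,"wy":-0.042,"wz":0,"claw":100},{"dx":-0.24,"dy":-0.05,"dz":-0.5,"wx":-0.0022,"wy":-0.042,"wz":0,"claw":100},{"dx":-0.24,"dy":-0.05,"dz":-0.5,"wx":-0.0022,"wy":-0.042,"wz":0,"claw":100},{"dx":-0.24,"dy":-0.05,"dz":-0.5,"wx":-0.0022,"wy":-0.042,"wz":0,"claw":100},{"dx":-0.24,"dy":-0.05,"dz":-0.5,"wx":-0.0022,"wy":-0.042,"wz":0,"claw":100},{"dx":0,"dy":0,"dz":0,"wx":0,"wy":0,"wz":0,"claw":100}]' && python3 -c "
from h import *
tgt(.10,1);tgt(.06,4)"
```

```text
clock: 4.9
position: [0.5134, -0.1941, 0.1448]
tool_rot: [3.141, -0.263, 0.182]
force: [0.1, 0.5, 0.5]
grip_width: 0.0854
finger_force: 0.0
N 1 d cm [-0.017  0.006  0.157] w [ 0.0009 -0.001  -0.0001] total [-0.2  0.1  1.6] [ 0.0009 -0.001  -0.0001] clk 4.9 F [0.1 0.5 0.5] g 0.0853573260996521 0.0
q [ 0.02  0.47  0.41  2.08 -0.72  0.49 -0.41]
N 4 d cm [2.540e-01 1.000e-03 1.005e+00] w [ 0.0002 -0.0002 -0.    ] total [10.1  0.  40.2] [ 0.0009 -0.001  -0.0001] clk 4.9 F [0.1 0.5 0.5] g 0.0853573260996521 0.0
q [ 0.02  0.47  0.41  2.08 -0.72  0.49 -0.41]
```

```bash
python3 -m handwheel '[{"dx":0.25,"dy":0,"dz":1.0,"wx":0.001,"wy":-0.001,"wz":0,"claw":100},{"dx":0.25,"dy":0,"dz":1.0,"wx":0,"wy":0,"wz":0,"claw":100},{"dx":0.25,"dy":0,"dz":1.0,"wx":0,"wy":0,"wz":0,"claw":100},{"dx":0.25,"dy":0,"dz":1.0,"wx":0,"wy":0,"wz":0,"claw":100},{"dx":0,"dy":0,"dz":0,"wx":0,"wy":0,"wz":0,"claw":100}]' && python3 -c "
from h import *
tgt(.06,1)
W=optics.grab_frame('wrist');np.savez('w4.npz',**W);cv2.imwrite('pics/w4.png',W['frame'])"
```

```text
clock: 5.52
position: [0.5325, -0.1906, 0.1072]
tool_rot: [-3.141, -0.259, 0.184]
force: [-0.2, -0.4, -0.2]
grip_width: 0.0853
finger_force: 0.0
N 1 d cm [ 0.12   0.01  -0.119] w [-0.0007  0.0027  0.0018] total [ 1.2  0.1 -1.2] [-0.0007  0.0027  0.0018] clk 5.525 F [-0.2 -0.4 -0.2] g 0.08531122227466384 0.0
q [ 0.06  0.55  0.34  2.06 -0.78  0.43 -0.36]
```

View pics/w4.png

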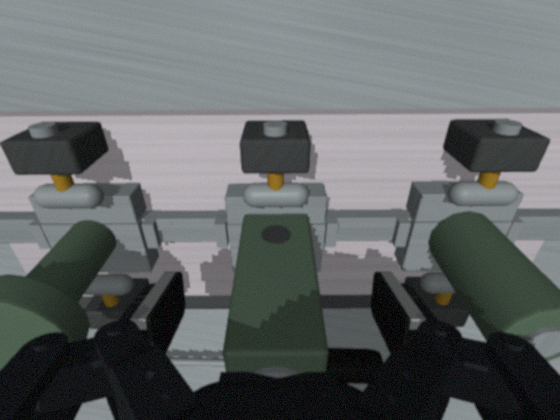

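The stem (centre col 276) sits between the fingers (centre 278) and all is clear, so I'll close.

```bash
python3 -m handwheel '[{"dx":0,"dy":0,"dz":0,"wx":0,"wy":0,"wz":0,"claw":30},{"dx":0,"dy":0,"dz":0,"wx":0,"wy":0,"wz":0,"claw":20},{"dx":0,"dy":0,"dz":0,"wx":0,"wy":0,"wz":0,"claw":10},{"dx":0,"dy":0,"dz":0,"wx":0,"wy":0,"wz":0,"claw":10},{"dx":0,"dy":0,"dz":0,"wx":0,"wy":0,"wz":0,"claw":10},{"dx":0,"dy":0,"dz":0,"wx":0,"wy":0,"wz":0,"claw":10}]' 80 && python3 -c "
from h import *
tgt(.06,1);tgt(.09,6)"
```

```text
clock: 6.32
position: [0.5326, -0.1909, 0.1084]
tool_rot: [3.141, -0.26, 0.184]
force: [-2.6, 0.1, 5.9]
grip_width: 0.0333
finger_force: 74.3
N 1 d cm [ 0.083 -0.019  0.001] w [0.0001 0.0013 0.0018] total [ 0.8 -0.2  0. ] [0.0001 0.0013 0.0018] clk 6.325 F [-2.6  0.1  5.9] g 0.03333539579992957 74.3015456199646
q [ 0.06  0.55  0.34  2.06 -0.78  0.43 -0.36]
N 6 d cm [-0.116 -0.003 -0.483] w [0.     0.0002 0.0003] total [ -7.   -0.2 -29. ] [0.0001 0.0013 0.0018] clk 6.325 F [-2.6  0.1  5.9] g 0.03333539579992957 74.3015456199646
q [ 0.06  0.55  0.34  2.06 -0.78  0.43 -0.36]
```

```bash
python3 -m handwheel '[{"dx":-0.08,"dy":0,"dz":-0.29,"wx":0,"wy":0,"wz":0,"claw":10},{"dx":-0.08,"dy":0,"dz":-0.29,"wx":0,"wy":0,"wz":0,"claw":10},{"dx":-0.08,"dy":0,"dz":-0.29,"wx":0,"wy":0,"wz":0,"claw":10},{"dx":-0.08,"dy":0,"dz":-0.29,"wx":0,"wy":0,"wz":0,"claw":10}]' 90 && python3 -m handwheel '[{"dx":-0.13,"dy":0,"dz":-0.48,"wx":0,"wy":0,"wz":0,"claw":10},{"dx":-0.13,"dy":0,"dz":-0.48,"wx":0,"wy":0,"wz":0,"claw":10},{"dx":-0.13,"dy":0,"dz":-0.48,"wx":0,"wy":0,"wz":0,"claw":10},{"dx":-0.13,"dy":0,"dz":-0.48,"wx":0,"wy":0,"wz":0,"claw":10},{"dx":-0.26,"dy":0,"dz":-0.97,"wx":0,"wy":0,"wz":0,"claw":10},{"dx":-0.26,"dy":0,"dz":-0.97,"wx":0,"wy":0,"wz":0,"claw":10}]' && python3 -c "
from h import *
tgt(.112,1)"
```

```text
clock: 6.82
position: [0.5262, -0.192, 0.1186]
tool_rot: [3.141, -0.26, 0.184]
force: [-3.2, 0.4, -3.6]
grip_width: 0.0334
finger_force: 92.1
clock: 7.58
position: [0.5065, -0.1957, 0.1537]
tool_rot: [3.141, -0.26, 0.184]
force: [0.6, -0.0, -4.5]
grip_width: 0.0332
finger_force: 94.6
N 1 d cm [ 0.13  -0.016  0.04 ] w [-0.0001  0.0018  0.0017] total [ 1.3 -0.2  0.4] [-0.0001  0.0018  0.0017] clk 7.575 F [ 0.6 -0.  -4.5] g 0.033188719646294454 94.56530213356018
q [ 0.01  0.45  0.43  2.09 -0.7   0.51 -0.41]
```

```bash
cat >> h.py <<'E'
JAWS=[.5765,.1824,.448]
def RT(yaw,tilt): # tool at valve-yaw with tool tilt (pitch of tool) 
    return Ro.from_euler('xyz',[np.pi,tilt,yaw]).as_matrix()
E
python3 - <<'E'
from h import *
plan(RT(.182,-.26),[.5065,-.1957,.24],3)
A=RT(.182,-.26);B=RT(.448,-.26);N=10
p=A.T@(np.array([.50,.15,.24])-[.5065,-.1957,.24]);rv=Ro.from_matrix(A.T@B).as_rotvec()
M=sum(Ro.from_rotvec(rv*k/N).as_matrix() for k in range(N));print((np.linalg.solve(M,p)*100).round(3),(rv/N).round(4))
E
```

```text
N 3 d cm [ 0.741  0.003 -2.78 ] w [-0.      0.      0.0006] total [ 22.2   0.1 -83.4] [-0.0001  0.      0.0017] clk 7.575 F [ 0.6 -0.  -4.5] g 0.033188719646294454 94.56530213356018
[ 0.935 -3.33   0.249] [ 0.0068 -0.     -0.0257]
```

```bash
python3 -m handwheel '[{"dx":0.74,"dy":0,"dz":-2.78,"wx":0,"wy":0,"wz":0,"claw":10},{"dx":0.74,"dy":0,"dz":-2.78,"wx":0,"wy":0,"wz":0,"claw":10},{"dx":0.74,"dy":0,"dz":-2.78,"wx":0,"wy":0,"wz":0.0017,"claw":10},{"dx":0.93,"dy":-3.33,"dz":0.25,"wx":0.0068,"wy":0,"wz":-0.0257,"claw":10},{"dx":0.93,"dy":-3.33,"dz":0.25,"wx":0.0068,"wy":0,"wz":-0.0257,"claw":10},{"dx":0.93,"dy":-3.33,"dz":0.25,"wx":0.0068,"wy":0,"wz":-0.0257,"claw":10},{"dx":0.93,"dy":-3.33,"dz":0.25,"wx":0.0068,"wy":0,"wz":-0.0257,"claw":10}]' && python3 -m handwheel '[{"dx":0.93,"dy":-3.33,"dz":0.25,"wx":0.0068,"wy":0,"wz":-0.0257,"claw":10},{"dx":0.93,"dy":-3.33,"dz":0.25,"wx":0.0068,"wy":0,"wz":-0.0257,"claw":10},{"dx":0.93,"dy":-3.33,"dz":0.25,"wx":0.0068,"wy":0,"wz":-0.0257,"claw":10},{"dx":0.93,"dy":-3.33,"dz":0.25,"wx":0.0068,"wy":0,"wz":-0.0257,"claw":10},{"dx":0.93,"dy":-3.33,"dz":0.25,"wx":0.0068,"wy":0,"wz":-0.0257,"claw":10},{"dx":0.93,"dy":-3.33,"dz":0.25,"wx":0.0068,"wy":0,"wz":-0.0257,"claw":10},{"dx":0,"dy":0,"dz":0,"wx":0,"wy":0,"wz":0,"claw":10},{"dx":0,"dy":0,"dz":0,"wx":0,"wy":0,"wz":0,"claw":10}]'
python3 - <<'E'
from h import *
W=optics.grab_frame('wrist');np.savez('w5.npz',**W);f=W["frame"].copy()
Q=np.array([[x,y,.012] for x,y in[(.07,.07),(.07,-.07),(-.07,-.07),(-.07,.07)]]+[[x,y,.034] for x,y in[(.05,.035),(.05,-.035),(-.05,.035),(-.05,-.035)]])
u=proj(W,upl(JAWS,Q))
for v in u: cv2.circle(f,tuple(int(q) for q in v.round()),2,(0,0,255),-1)
print((u*1.42).round())
cv2.imwrite("pics/w5.png",cv2.resize(f,None,fx=1.42,fy=1.42,interpolation=cv2.INTER_CUBIC))
E
```

```text
clock: 8.45
position: [0.5148, -0.0562, 0.2397]
tool_rot: [-3.142, -0.26, 0.289]
force: [0.2, 0.3, -4.6]
grip_width: 0.0332
finger_force: 94.8
clock: 9.45
position: [0.4998, 0.1495, 0.2393]
tool_rot: [3.141, -0.26, 0.448]
force: [0.1, -1.1, -3.8]
grip_width: 0.033
finger_force: 94.7
[[314. 145.]
 [482. 144.]
 [481. 313.]
 [315. 313.]
 [354. 162.]
 [443. 162.]
 [354. 290.]
 [443. 290.]]
```

View pics/w5.png

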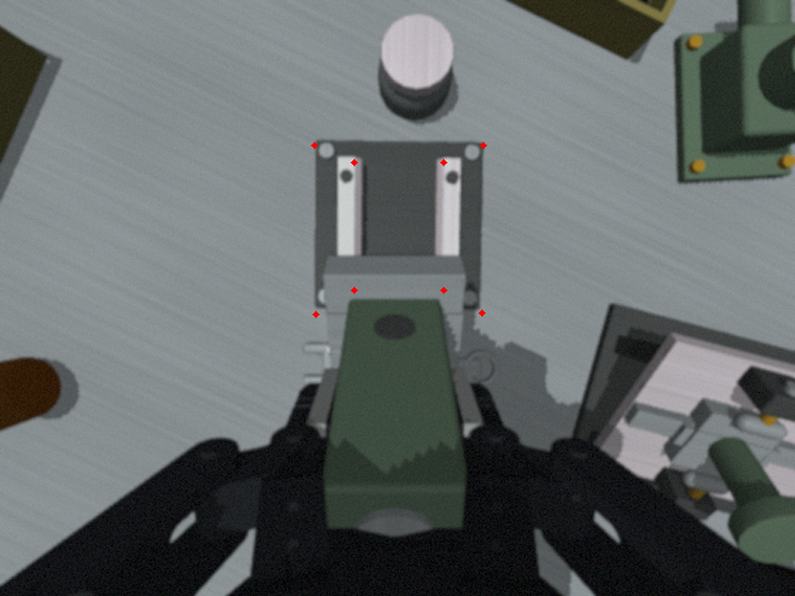

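Wrist view: the valve is held straight (foot's lower edge at row 257, cols 326–465; stem top edge at row 485). The jaws' plate corners are about 3 px above prediction. I'll refine the jaws and the in-hand pose.

```bash
python3 - <<'E'
from h import *
W=dict(np.load("w5.npz"))
Q=np.array([[.07,.07,.012],[.07,-.07,.012],[-.07,-.07,.012],[.05,.048,.034],[.05,-.048,.034]])
u=np.array([[316,142],[482,144],[480,308],[337,157],[461,157]])/1.42
s=least_squares(lambda p:(proj(W,upl(p,Q))-u).ravel(),JAWS);print("jaws",s.x.round(4),s.fun.round(1))
st=monitor.observe();Rt=Ro.from_euler('xyz',st["tool_rot"]).as_matrix();p=np.array(st["position"])
def vp(h,dx,a): # valve pose from tool; grasp point at valve (dx,0,h)
    Rv=Rt@Ro.from_rotvec([0,a,0]).as_matrix()@np.diag([1,-1,-1]); return Rv,p-.019*Rt[:,2]-Rv@[dx,0,h]
V=np.array([[.026,.026,0],[.026,-.026,0],[.017,.017,.096],[.017,-.017,.096]])
uv=np.array([[326,257],[465,257],[325,487],[467,487]])/1.42
def r(q):
    R,t=vp(*q);return (proj(W,V@R.T+t)-uv).ravel()
print(r([.06,0,TILT]).round(1)); s=least_squares(lambda q:np.r_[r([q[0],q[1],TILT+q[2]]),q[2]*50],[.06,0,0]);print(s.x.round(4),s.fun.round(1))
E
```

```text
jaws [0.5792 0.1837 0.4408] [-1.2 -1.1  0.8 -1.8  0.5  1.4  0.4  0.5 -0.6  1. ]
[ 0.6  1.5 -2.8  1.5 -6.2  4.3  2.4  4.3]
[0.0648 0.003  0.03  ] [ 1.7 -0.  -3.8 -0.  -3.2 -0.  -0.5  0.1  1.5]
```

```bash
cat >> h.py <<'E'
JAWS=[.5785,.1835,.444]
def put(z,N,pitch=.262,h=.0605,dx=.001):  # foot underside at height z above the table, upright over jaws
    B=RT(JAWS[2],pitch);Rz=Ro.from_euler('z',JAWS[2]).as_matrix()
    plan(B,np.array([JAWS[0],JAWS[1],z])+Rz@[dx,0,h]+.019*B[:,2],N)
    print("q",np.round(monitor.observe()["qpos"],2))
E
python3 -c "
from h import *
put(.10,8)"
```

```text
N 8 d cm [0.994 0.037 1.261] w [ 0.     -0.0653  0.0004] total [ 54.    3.  114.9] [ 3.000e-04 -5.221e-01  2.900e-03] clk 9.5 F [-0.6 -1.3 -3.8] g 0.033048749919153644 94.66196894645691
q [-0.84  0.26  0.53  2.09 -0.29  0.59 -1.24]
```

```bash
python3 -m handwheel '[{"dx":0.99,"dy":0.04,"dz":1.26,"wx":0,"wy":-0.0653,"wz":0.0004,"claw":10},{"dx":0.99,"dy":0.04,"dz":1.26,"wx":0,"wy":-0.0653,"wz":0.0004,"claw":10},{"dx":0.99,"dy":0.04,"dz":1.26,"wx":0,"wy":-0.0653,"wz":0.0004,"claw":10},{"dx":0.99,"dy":0.04,"dz":1.26,"wx":0,"wy":-0.0653,"wz":0.0004,"claw":10},{"dx":0.99,"dy":0.04,"dz":1.26,"wx":0,"wy":-0.0653,"wz":0.0004,"claw":10},{"dx":0.99,"dy":0.04,"dz":1.26,"wx":0,"wy":-0.0653,"wz":0.0004,"claw":10},{"dx":0.99,"dy":0.04,"dz":1.26,"wx":0,"wy":-0.0653,"wz":0.0004,"claw":10},{"dx":0.99,"dy":0.04,"dz":1.26,"wx":0,"wy":-0.0653,"wz":0.0004,"claw":10}]' && python3 -m handwheel '[{"dx":0,"dy":0,"dz":0,"wx":0,"wy":0,"wz":0,"claw":10},{"dx":0,"dy":0,"dz":0,"wx":0,"wy":0,"wz":0,"claw":10}]'
python3 - <<'E'
from h import *
put(.1,1);put(.045,6)
for n in ["wrist","scene"]:
    W=optics.grab_frame(n);np.savez(n+'6.npz',**W);f=W["frame"]
    if n=="scene": f=cv2.resize(f[150:250,300:380],None,fx=6,fy=6,interpolation=cv2.INTER_CUBIC)[:420]
    cv2.imwrite(f"pics/{n}6.png",f); 
a=cv2.imread("pics/wrist6.png");b=cv2.imread("pics/scene6.png")
c=np.hstack([cv2.resize(a,None,fx=.85,fy=.85),cv2.resize(b,None,fx=.68,fy=.85)]);print(c.shape);cv2.imwrite("pics/c6.png",c)
E
```

```text
clock: 10.5
position: [0.5754, 0.1814, 0.1416]
tool_rot: [3.141, 0.264, 0.443]
force: [0.3, -0.9, -3.5]
grip_width: 0.033
finger_force: 94.6
clock: 10.75
position: [0.5749, 0.1815, 0.1423]
tool_rot: [3.141, 0.261, 0.443]
force: [0.2, 1.0, -3.1]
grip_width: 0.0331
finger_force: 94.4
N 1 d cm [ 0.025 -0.03   0.01 ] w [ 0.0006 -0.0007 -0.0005] total [ 0.2 -0.3  0.1] [ 0.0006 -0.0007 -0.0005] clk 10.75 F [ 0.2  1.  -3.1] g 0.033110684988856685 94.44745659828186
q [-0.7   0.78  0.48  1.52 -0.32  1.19 -1.26]
N 6 d cm [ 0.241 -0.005  0.887] w [ 0.0001 -0.0001 -0.0001] total [14.5 -0.3 53.2] [ 0.0006 -0.0007 -0.0005] clk 10.75 F [ 0.2  1.  -3.1] g 0.033110684988856685 94.44745659828186
q [-0.7   0.78  0.48  1.52 -0.32  1.19 -1.26]
(357, 802, 3)
```

View pics/c6.png

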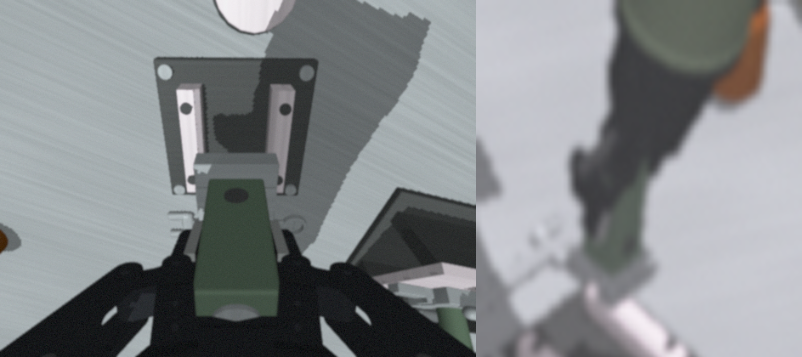

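The foot (cols 193–278) is centred on the plate (154–317) and square to it, and the valve looks upright in the scene view. I'll lower it.

```bash
python3 -m handwheel '[{"dx":0.24,"dy":-0.03,"dz":0.9,"wx":0,"wy":0,"wz":0,"claw":10},{"dx":0.24,"dy":0,"dz":0.9,"wx":0,"wy":0,"wz":0,"claw":10},{"dx":0.24,"dy":0,"dz":0.9,"wx":0,"wy":0,"wz":0,"claw":10},{"dx":0.24,"dy":0,"dz":0.9,"wx":0,"wy":0,"wz":0,"claw":10},{"dx":0.24,"dy":0,"dz":0.9,"wx":0,"wy":0,"wz":0,"claw":10},{"dx":0.24,"dy":0,"dz":0.9,"wx":0,"wy":0,"wz":0,"claw":10},{"dx":0,"dy":0,"dz":0,"wx":0,"wy":0,"wz":0,"claw":10},{"dx":0,"dy":0,"dz":0,"wx":0,"wy":0,"wz":0,"claw":10}]'
python3 - <<'E'
from h import *
put(.020,5)
W=optics.grab_frame("wrist");np.savez('w7.npz',**W)
cv2.imwrite("pics/w7.png",cv2.resize(W["frame"][:330,130:430],None,fx=1.8,fy=1.8,interpolation=cv2.INTER_CUBIC))
E
```

```text
clock: 11.85
position: [0.5747, 0.1826, 0.0863]
tool_rot: [3.141, 0.262, 0.445]
force: [-0.4, 0.1, -3.9]
grip_width: 0.0332
finger_force: 94.5
N 5 d cm [0.123 0.016 0.466] w [0.0001 0.     0.0001] total [ 6.2  0.8 23.3] [0.0006 0.0001 0.0007] clk 11.85 F [-0.4  0.1 -3.9] g 0.033249554132577554 94.488605260849
q [-0.68  0.85  0.46  1.55 -0.35  1.09 -1.24]
```

View pics/w7.png

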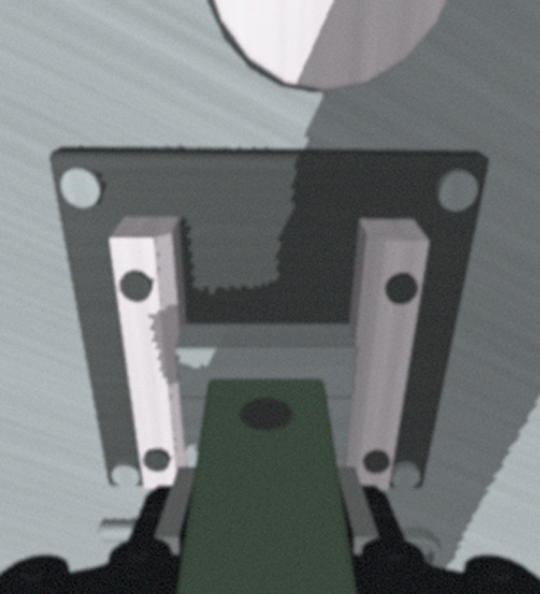

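The foot (cols 178–357) is centred to under 1 mm. The jaws' edge is turned about 0.5° clockwise, so I'll correct that while lowering.

```bash
python3 -m handwheel '[{"dx":0.0,"dy":0.06,"dz":0,"wx":0,"wy":0,"wz":0.008,"claw":10},{"dx":0.12,"dy":0,"dz":0.46,"wx":0,"wy":0,"wz":0,"claw":10},{"dx":0.12,"dy":0,"dz":0.46,"wx":0,"wy":0,"wz":0,"claw":10},{"dx":0.12,"dy":0,"dz":0.46,"wx":0,"wy":0,"wz":0,"claw":10},{"dx":0.12,"dy":0,"dz":0.46,"wx":0,"wy":0,"wz":0,"claw":10},{"dx":0.12,"dy":0,"dz":0.46,"wx":0,"wy":0,"wz":0,"claw":10},{"dx":0,"dy":0,"dz":0,"wx":0,"wy":0,"wz":0,"claw":10}]'
python3 -m handwheel '[{"dx":0.026,"dy":0,"dz":0.097,"wx":0,"wy":0,"wz":0,"claw":10},{"dx":0.026,"dy":0,"dz":0.097,"wx":0,"wy":0,"wz":0,"claw":10},{"dx":0.026,"dy":0,"dz":0.097,"wx":0,"wy":0,"wz":0,"claw":10},{"dx":0,"dy":0,"dz":0,"wx":0,"wy":0,"wz":0,"claw":10}]'
```

```text
clock: 12.78
position: [0.5745, 0.1819, 0.0619]
tool_rot: [3.139, 0.263, 0.437]
force: [0.1, -0.5, -4.2]
grip_width: 0.0333
finger_force: 94.5
clock: 13.28
position: [0.5746, 0.1819, 0.0592]
tool_rot: [3.139, 0.262, 0.437]
force: [0.2, 0.0, -3.6]
grip_width: 0.033
finger_force: 94.5
```

```bash
python3 -m handwheel '[{"dx":0.026,"dy":0,"dz":0.097,"wx":0,"wy":0,"wz":0,"claw":10},{"dx":0.026,"dy":0,"dz":0.097,"wx":0,"wy":0,"wz":0,"claw":10},{"dx":0,"dy":0,"dz":0,"wx":0,"wy":0,"wz":0,"claw":10}]'; python3 -c "
from h import *
put(.012,1);s=monitor.observe();print(s['force'],s['moment'])"
```

```text
clock: 13.65
position: [0.5746, 0.1819, 0.0572]
tool_rot: [3.139, 0.263, 0.437]
force: [-0.3, -0.3, -4.1]
grip_width: 0.0332
finger_force: 94.5
N 1 d cm [0.107 0.024 0.284] w [ 0.0005  0.0005 -0.0072] total [1.1 0.2 2.8] [ 0.0005  0.0005 -0.0072] clk 13.65 F [-0.3 -0.3 -4.1] g 0.033160691800662674 94.48927402496338
q [-0.67  0.89  0.44  1.56 -0.36  1.05 -1.24]
[-0.2569785  -0.29004251 -4.09896475] [ 0.1790864  -0.46241661 -0.00501019]
```

About 3 mm remain by estimate, so I'll go on in 0.5 mm rows.

```bash
for i in 1; do python3 -m handwheel '[{"dx":0.013,"dy":0,"dz":0.048,"wx":0,"wy":0,"wz":0,"claw":10},{"dx":0.013,"dy":0,"dz":0.048,"wx":0,"wy":0,"wz":0,"claw":10},{"dx":0.013,"dy":0,"dz":0.048,"wx":0,"wy":0,"wz":0,"claw":10}]' | grep -E "force|pos"; done;  python3 -m handwheel '[{"dx":0.013,"dy":0,"dz":0.048,"wx":0,"wy":0,"wz":0,"claw":10},{"dx":0.013,"dy":0,"dz":0.048,"wx":0,"wy":0,"wz":0,"claw":10}]' | grep -E "force|pos"
```

```text
position: [0.5747, 0.1819, 0.0558]
force: [-0.2, 0.7, -3.7]
finger_force: 94.5
position: [0.5747, 0.1819, 0.0548]
force: [0.1, 0.4, 1.0]
finger_force: 94.8
```

```bash
python3 -m handwheel '[{"dx":0.008,"dy":0,"dz":0.03,"wx":0,"wy":0,"wz":0,"claw":10},{"dx":0,"dy":0,"dz":0,"wx":0,"wy":0,"wz":0,"claw":10}]' ; python3 - <<'E'
from h import *
s=monitor.observe();print(s['moment'])
W=optics.grab_frame("wrist");np.savez('w8.npz',**W)
cv2.imwrite("pics/w8.png",cv2.resize(W["frame"][:330,130:430],None,fx=1.8,fy=1.8,interpolation=cv2.INTER_CUBIC))
E
```

```text
clock: 14.52
position: [0.5748, 0.182, 0.0548]
tool_rot: [3.139, 0.262, 0.437]
force: [-1.0, 0.3, 3.5]
grip_width: 0.0331
finger_force: 95.2
[ 0.08074474  0.23160424 -0.00936873]
```

View pics/w8.png

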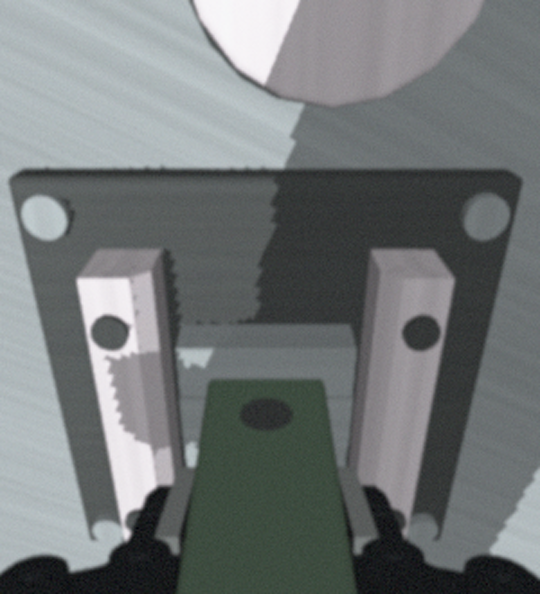

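The jaws' edge is now level, and the foot is centred between them and on the plate (force went from −4 to +3.5 N). I'll release.

```bash
python3 -m handwheel '[{"dx":0,"dy":0,"dz":0,"wx":0,"wy":0,"wz":0,"claw":36},{"dx":0,"dy":0,"dz":0,"wx":0,"wy":0,"wz":0,"claw":41},{"dx":0,"dy":0,"dz":0,"wx":0,"wy":0,"wz":0,"claw":45},{"dx":0,"dy":0,"dz":0,"wx":0,"wy":0,"wz":0,"claw":52},{"dx":0,"dy":0,"dz":0,"wx":0,"wy":0,"wz":0,"claw":65},{"dx":0,"dy":0,"dz":0,"wx":0,"wy":0,"wz":0,"claw":85},{"dx":0,"dy":0,"dz":0,"wx":0,"wy":0,"wz":0,"claw":100},{"dx":0,"dy":0,"dz":0,"wx":0,"wy":0,"wz":0,"claw":100}]' 20 && python3 -m handwheel '[{"dx":0,"dy":0,"dz":-0.5,"wx":0,"wy":0,"wz":0,"claw":100},{"dx":0,"dy":0,"dz":-1.5,"wx":0,"wy":0,"wz":0,"claw":100},{"dx":0,"dy":0,"dz":-2,"wx":0,"wy":0,"wz":0,"claw":100},{"dx":0,"dy":0,"dz":-2,"wx":0,"wy":0,"wz":0,"claw":100},{"dx":0,"dy":0,"dz":-2,"wx":0,"wy":0,"wz":0,"claw":100},{"dx":0,"dy":0,"dz":-2,"wx":0,"wy":0,"wz":0,"claw":100},{"dx":0,"dy":0,"dz":-2,"wx":0,"wy":0,"wz":0,"claw":100},{"dx":0,"dy":0,"dz":0,"wx":0,"wy":0,"wz":0,"claw":100}]'
python3 - <<'E'
from h import *
W=optics.grab_frame("wrist")["frame"]; T=optics.grab_frame("scene")["frame"][150:270,160:380]
cv2.imwrite("pics/c9.png",np.hstack([cv2.resize(W,(480,360)),cv2.resize(T,(320,175)).copy() if 0 else cv2.copyMakeBorder(cv2.resize(T,(320,175)),0,185,0,0,0)]))
E
```

```text
clock: 15.58
position: [0.5746, 0.1819, 0.0545]
tool_rot: [3.139, 0.262, 0.437]
force: [0.5, -0.1, 0.0]
grip_width: 0.0854
finger_force: 0.0
clock: 16.58
position: [0.6038, 0.1956, 0.1724]
tool_rot: [3.139, 0.259, 0.436]
force: [-0.8, 0.2, 0.3]
grip_width: 0.0852
finger_force: 0.0
```

View pics/c9.png

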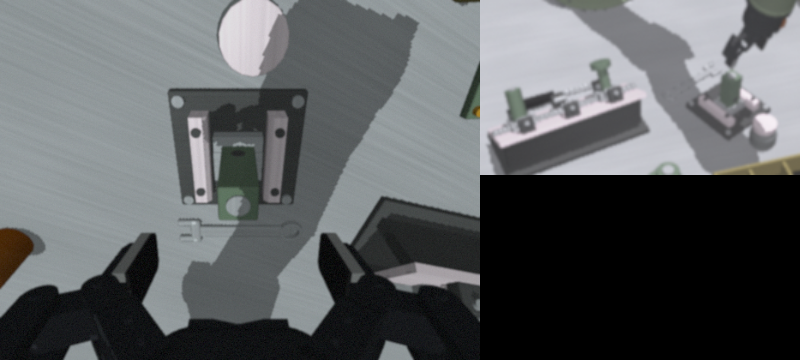

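The valve stands upright, square and centred between the jaws (foot near (237,150)). The other two units are still on the rail and the gripper is clear.

```bash
python3 -c "
from h import *
print(job_done())"
```

```text
the job is handed in; nothing more can be done
None
```

The valve is off the rail and stands upright, square and centred in the holding jaws; the last pictures showed the other two units still clipped on and nothing disturbed, and I handed the job in at about 17 s without seeing a verdict.

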